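# Find the concealed catch in the chest's lid

## Task

The low wooden chest on the bench has a drawer without a handle; its catch is hidden in the lid, where one of the six inlaid dark wooden squares sits slightly lower than the others and gives when pressed. Feel across the squares with the fingertips to find that one, and press it fully home so that the drawer comes out at the front and stays out. Do not pick anything up, and leave the other things on the bench where they stand.

Things in the scene. Friction and masses are not known exactly. Their poses are not given: they have to be found in the camera images.
- chest: Low wooden chest, fixed to the bench, 176 (its x, front to back) x 236 (its y) x 90 mm high; origin at the centre of its underside, on the bench top, so that its flat lid lies at z = 90 mm; x points from its drawer front to its back, y to the robot's left, z up.
- lid_mid (a point): Centre of the lid's face, axes as the chest. Six alike dark wooden squares of 51 mm, 3 mm grooves between, are let in: centres at x = -27 or 27 and y = -54, 0 or 54 mm from here. Five are rigid, tops level with the lid. One, in any of the six places, is the catch: its top lies 2.5 mm lower and it goes straight down when pressed.
- catch (a joint): How far the catch square is pressed down: 0 at the start (its top 2.5 mm below the lid), 0.008 m at its stop (10.5 mm below the lid). It resists with about 3 N when pressed slowly, has no spring and stays where it is left. It does not tell which square is the catch.
- drawer (a joint): How far the drawer stands out from the chest's front (towards the chest's -x): 0 shut, 0.032 m fully out. A linkage drives it from the catch: it comes out 4 mm for each mm the catch is pressed, and stays out. It has no handle.
- tin: Bystander: round tin with a lid, 70 mm across, 36 mm high, loose, to the left of the chest; origin at the centre of its underside, z up.
- stamp: Bystander: upright hand stamp, 25 x 34 x 59 mm high, loose, to the right of the chest; origin at the centre of its underside, z up.
- small_box: Bystander: closed card box, 71 x 113 x 51 mm high, loose, to the right of the chest; origin at the centre of its underside, z up.

How it is judged:
By the outcome, as a careful person would: the job done as asked, in the order asked, and still so for the second after the job is handed in, with the robot touching nothing.
It also fails if it takes over 45 s, if anything falls off the work surface, if the arm or the gripper's body presses on something with over 40 N, if the wrist force passes 120 N, or if a joint passes its speed limit or range.

## Robot

A 6-joint arm with a two-finger parallel gripper is mounted at the origin on a cart in front of the work surface, level with it; the furniture and walls round the work are solid. World frame = base frame: x ahead of the robot, y to its left, z up, the work surface at z = 0. Lengths are in m, angles in rad, forces in N, time in s.
With the tool pointing down it reaches from about 0.275 to 0.825 m from the base axis. Payload 4.9 kg.
Tool frame: the origin (TCP) lies on the centre line of the jaws, within the pads' length; the fingertips stand 19 mm ahead of it and the grasp point (between the pads) is the TCP; y points along the fingers, x is the direction in which the jaws open and shut, and the axes are right-handed (so a half turn about y gives the same grasp; the last joint's range is limited). The gripper opens to 85 mm and grips with 20 to 120 N. Pads are 22 mm wide; open, the fingers measure 114 mm over their backs; the gripper's body (76 mm by 85 mm) begins 54 mm behind the grasp point. The pads swing forward as they close: fully open they stand 13 mm farther back than shut.
Start: joints at [0.994, 0.326, -0.193, 1.052, 0, 1.437], TCP at [0.236, 0.497, 0.25] pointing down, gripper open.
Joint ranges: [-2.65, 2.65], [-0.97, 1.79], [-1.3, 1.35], [-1.93, 2.1], [-1.47, 1.37], [-3.14, 3.14]. Speed limits (rad/s): [2.57, 2.57, 3.14, 3.14, 3.14, 3.14].

## Interface

Orientations are given as a rotation vector (axis times angle).
In Python, from workcell import sense, capture, sign_off gives the robot as it stands. The module is installed in compiled form; this text tells all that it offers.
- The arm moves only by the tool move_arm, never from a script. Its argument "rows" is a list of rows, each an object of numbers: "jaw": the gripper's target within -1 to 1 (fully open at 1, half-way at 0, shut at -1); "dx", "dy", "dz": the shift along the tool's x, y, z in mm; "wx", "wy", "wz": the turn, a rotation vector about the tool's x, y, z in degrees. In form: [{"jaw": .., "dx": .., "dy": .., "dz": .., "wx": .., "wy": .., "wz": ..}, ...]. A call has 1 to 12 rows; each row shifts and turns the commanded pose from where the row before left it, along the tool's axes as they then stand; what a row does not reach is not made up. A row lasts 1/8 s, in which the tool goes at most 62.5 mm and 10.7 degrees, less where a joint would pass 70% of its speed; a pose out of reach is approached as far as the arm can. A call is refused whole if a number of a shift passes 62.5 or a number of a turn 10.7, either way. A call with a gripper value outside its range is refused whole. The fingers move at their own pace and stop on an object; "newtons" is the grip in N (left out, the last holds). Time passes only in rows, so rows that do not move let the fingers close. It gives the time, the measured TCP pose, the force and the opening at its end, in the units of the state.
- sense(): the state, without advancing time (a new reading comes with each control period).
- capture(name): name is "side" or "top"; returns a dict with "color" (420x560x3 uint8, red, green, blue), "fx", "fy", "cx", "cy" (pixels), "position" and "orientation" of the camera in the world. Camera axes: x right, y down, z forward; pixel columns grow to the right and rows downward; lengths in m; the calibration is good to about 2 mm. A picture is of the moment at which its call begins. There is no depth.
- sign_off(): hands the job in, once; it reports no verdict.
The state is a dict: "clock": time; "joints": joint angles; "qd": joint speeds; "joint_torque": joint torques, N m; "tool_pos": TCP position; "eef_rot": TCP orientation; "ft_force": force on the tool from outside, world axes, zero at the start; "wrist_torque": the same for the moment, N m; "grip_width": finger opening in m.
Only numpy, scipy, OpenCV 4.12 (cv2) and the standard library are available. Lean on these libraries where they do the work, as an engineer would, in place of code of your own. Each camera call takes 0.05 s, during which the arm holds its last target.

## Working session

There is one attempt and no reset: what is moved stays moved. The work goes in short steps, Python scripts to look and compute and a tool call to move; the robot and the scene stay as the last step left them, time stands still between calls to the robot, and variables do not carry over. Pictures are saved under pics/ and viewed, and the job is handed in when it is done.

Besides the shell and the picture viewer there is one more tool, called after "Request:" as name(argument=value, ...) on one line, values as JSON. move_arm: Moves the arm, as the interface text tells. Its arguments: {"type":"object","properties":{"rows":{"type":"array"},"newtons":{"type":"number"}},"required":["rows"]}

```bash
mkdir -p pics; python3 - <<'E'
from workcell import sense,capture
import cv2
s=sense()
for k,v in s.items(): print(k,v)
for n in("top","side"):
    c=capture(n); cv2.imwrite(f"pics/{n}0.png",c["color"][:,:,::-1])
    print(n,{k:v for k,v in c.items() if k!="color"})
E
```

```text
clock 0.0
joints [ 9.93827610e-01  3.26973456e-01 -1.93583071e-01  1.05201271e+00
 -8.00200886e-06  1.43659870e+00]
qd [-6.52620410e-04  9.20891503e-04 -6.02746972e-04  1.08397421e-03
 -3.78777457e-05  1.28816141e-03]
joint_torque [-6.82382251e-04 -4.43402803e+01  2.62437379e+01  1.54912274e-02
 -2.12633017e-04 -1.47109768e-05]
tool_pos [0.2353295  0.49649698 0.24948602]
eef_rot [-1.38748644 -0.87595254  0.87859187]
ft_force [-0.86147995  0.9862865   1.05615733]
wrist_torque [0.00834103 0.00571988 0.00200811]
grip_width 0.08556852310598344
top {'fx': 508.47457183187004, 'fy': 508.47457183187004, 'cx': 277.93529927993677, 'cy': 212.8664534585359, 'position': array([0.39700354, 0.04381222, 1.22724881]), 'orientation': array([-2.13015981,  2.13892127, -0.20371298])}
side {'fx': 522.3819646826563, 'fy': 522.3819646826563, 'cx': 277.76938858978474, 'cy': 213.62137191070562, 'position': array([ 0.61819738, -0.92157218,  0.50617179]), 'orientation': array([-2.01095376, -0.03024635,  0.00944087])}
```

View pics/top0.png

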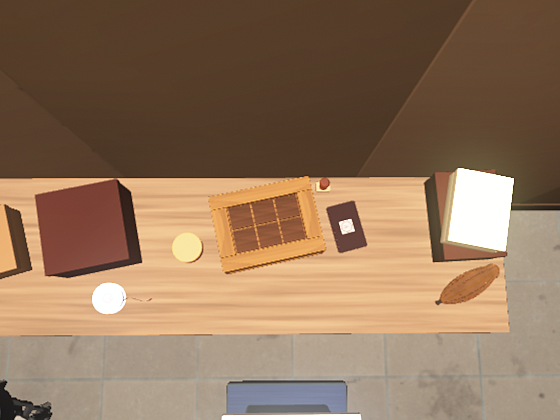

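View pics/side0.png

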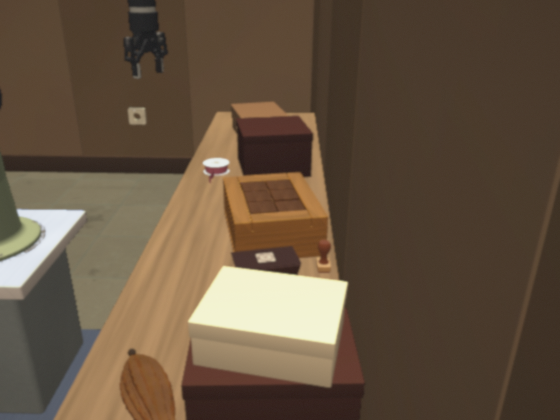

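The top view shows the chest around (267,224), the tin at (187,247), the small box at (346,226) and the stamp at (323,185). The arm is at the lower left, clear of all of them. I'll enlarge the chest next.

```bash
python3 - <<'E'
import cv2
a=cv2.imread("pics/top0.png")[165:285,195:345]
cv2.imwrite("pics/top0z.png",cv2.resize(a,None,fx=5,fy=5,interpolation=cv2.INTER_CUBIC))
a=cv2.imread("pics/side0.png")[165:260,215:335]
cv2.imwrite("pics/side0z.png",cv2.resize(a,None,fx=6,fy=6,interpolation=cv2.INTER_CUBIC))
E
```

```text
(no output)
```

View pics/top0z.png

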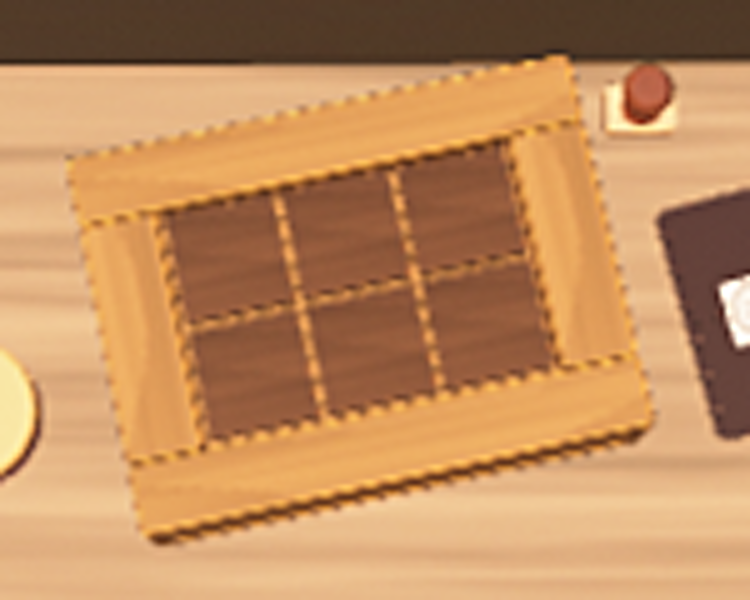

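View pics/side0z.png

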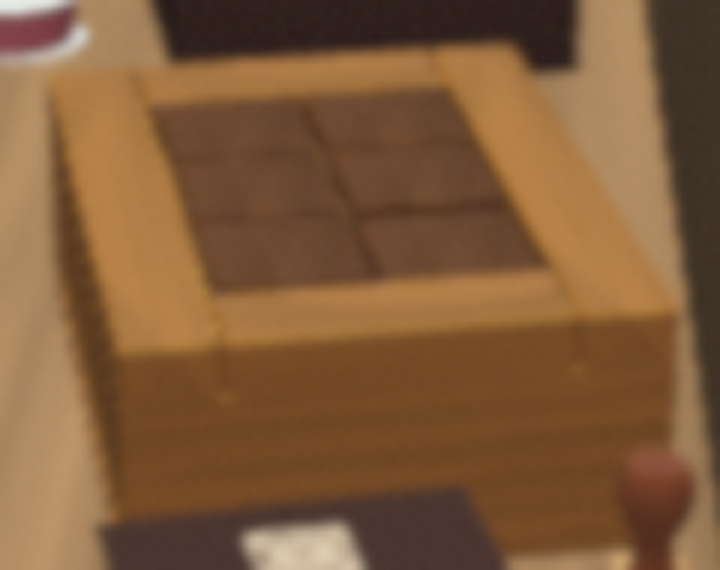

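```bash
cat > h.py <<'E'
import numpy as np,cv2
from scipy.spatial.transform import Rotation as R
from workcell import sense,capture
def ray(c,p,z):
    d=R.from_rotvec(c["orientation"]).apply([(p[0]-c["cx"])/c["fx"],(p[1]-c["cy"])/c["fy"],1])
    o=np.array(c["position"]); return o+d*(z-o[2])/d[2]
E
python3 - <<'E'
from h import *
c=capture("top"); s=capture("side")
L=[(-88,118),(-88,-118),(88,-118),(88,118),(0,27),(0,-27),(54-1,81-1),(54-1,-80),(-53,-80),(-53,80)]
L=np.array([(88,118),(88,-118),(-88,-118),(-88,118),(0,27),(0,-27),(53,80),(53,-80),(-53,-80),(-53,80)])/1000
P=[(70,158),(572,58),(653,425),(150,535),(299,303),(415,274),(162,212),(512,142),(558,366),(204,443)]
S=[None,None,(120,353),None]
W=np.array([ray(c,(195+(x+.0)/5,165+y/5),.09)[:2] for x,y in P])
z=L[:,0]+1j*L[:,1]; w=W[:,0]+1j*W[:,1]
a=np.vdot(z-z.mean(),w-w.mean()); th=np.angle(a); r=np.exp(1j*th); t=w.mean()-r*z.mean()
print("centre",t,"yaw deg",np.degrees(th)); print(np.abs(w-t-r*z)*1000)
# side check
for l,p in zip([(-88,118),(-88,-118),(88,-118),(88,118)],[(52,75),(120,353),(676,310),(515,42)]):
    g=ray(s,(215+p[0]/6,165+p[1]/6),.09)[:2]; e=(g[0]+1j*g[1])-(t+r*complex(*l)/1000); print("side err mm",e*1000)
for x in(27,-27):
    for y in(54,0,-54): q=t+r*complex(x,y)/1000; print(x,y,q)
st=sense(); print(R.from_rotvec(st["eef_rot"]).as_matrix().round(3), st["tool_pos"])
print("small_box top",[ray(c,p,.051)[:2] for p in[(327,207),(358,201),(367,243),(337,252)]], "stamp",ray(c,(323,185),.03),"tin",ray(c,(187,247),.036))
E
```

```text
centre (0.5774553696431486+0.053245840249810696j) yaw deg 11.743301255715119
[1.41295809 2.23311169 1.98641927 4.12723978 1.18344171 2.35317307
 1.0728963  2.16322193 0.70273586 2.514368  ]
side err mm (8.150794902623716-9.110837412869444j)
side err mm (7.570607967200216-4.461660689664193j)
side err mm (3.283011170039485-3.7512821518684363j)
side err mm (5.0204653516358055-3.5117127450987606j)
27 54 (0.5928997666939253+0.11161081775976919j)
27 0 (0.6038902400572873+0.05874107693149173j)
27 -54 (0.6148807134206494+0.005871336103214268j)
-27 54 (0.5400300258656477+0.10062034439640713j)
-27 0 (0.5510204992290099+0.047750603568129664j)
-27 -54 (0.5620109725923719-0.005119137260147809j)
[[ 0.428 -0.001 -0.904]
 [ 0.904 -0.001  0.428]
 [-0.001 -1.     0.   ]] [0.23545797 0.49668918 0.24976525]
small_box top [array([ 0.6214426 , -0.08795464]), array([ 0.63568129, -0.16168864]), array([ 0.53576243, -0.17940833]), array([ 0.51501964, -0.10883407])] stamp [ 0.67964686 -0.08182571  0.03      ] tin [0.5296754  0.24146302 0.036     ]
```

Request:
move_arm(rows=[{"jaw": -1,"dx": -12,"dz": -23},{"jaw": -1,"dx": -25,"dz": -48},{"jaw": -1,"dx": -25,"dz": -50},{"jaw": -1,"dx": -25,"dz": -50},{"jaw": -1,"dx": -25,"dz": -50},{"jaw": -1,"dx": -25,"dz": -50},{"jaw": -1,"dx": -25,"dz": -50},{"jaw": -1,"dx": -25,"dz": -50},{"jaw": -1,"dx": -25,"dz": -50},{"jaw": -1,"dx": -25,"dz": -50},{"jaw": -1,"dx": -25,"dz": -48},{"jaw": -1,"dx": -19,"dz": -35}], newtons=40)

```text
invalid input
```

Request:
move_arm(rows=[{"jaw": -1,"wy": -9},{"jaw": -1,"wy": -9},{"jaw": -1,"wy": -9},{"jaw": -1,"wy": -10},{"jaw": -1}])

```text
invalid input
```

```bash
cat > st.py <<'E'
from h import *
s=sense(); Rm=R.from_rotvec(s["eef_rot"]).as_matrix()
print(s["clock"],s["tool_pos"],s["ft_force"],s["grip_width"]); print(Rm.round(4))
C=np.array([.5785,.0525]);t=np.radians(11.74)
d=np.array(s["tool_pos"][:2])-C; print("chest xy mm",1000*np.array([d@[np.cos(t),np.sin(t)],d@[-np.sin(t),np.cos(t)]]))
E
python3 st.py; python3 - <<'E'
from h import *
for n in("top","side"): cv2.imwrite(f"pics/{n}1.png",capture(n)["color"][:,:,::-1])
E
```

```text
0.2 [0.23545797 0.49668918 0.24976525] [-0.11923743  0.10454213 -0.26909835] 0.08531810827188688
[[ 4.285e-01 -6.000e-04 -9.035e-01]
 [ 9.035e-01 -9.000e-04  4.285e-01]
 [-1.100e-03 -1.000e+00  2.000e-04]]
chest xy mm [-245.48637602  504.69625143]
```

View pics/side1.png

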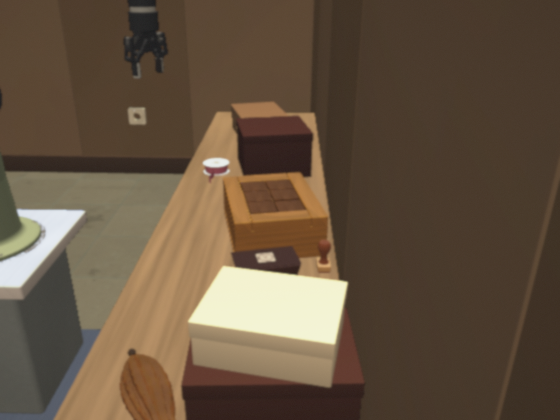

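The arm hasn't moved, because both calls were refused. Most likely each row needs all seven keys.

Request:
move_arm(rows=[{"jaw": -1,"dx": -12,"dy": 0,"dz": -23,"wx": 0,"wy": 0,"wz": 0},{"jaw": -1,"dx": -25,"dy": 0,"dz": -48,"wx": 0,"wy": 0,"wz": 0},{"jaw": -1,"dx": -25,"dy": 0,"dz": -50,"wx": 0,"wy": 0,"wz": 0},{"jaw": -1,"dx": -25,"dy": 0,"dz": -50,"wx": 0,"wy": 0,"wz": 0},{"jaw": -1,"dx": -25,"dy": 0,"dz": -50,"wx": 0,"wy": 0,"wz": 0},{"jaw": -1,"dx": -25,"dy": 0,"dz": -50,"wx": 0,"wy": 0,"wz": 0},{"jaw": -1,"dx": -25,"dy": 0,"dz": -50,"wx": 0,"wy": 0,"wz": 0},{"jaw": -1,"dx": -25,"dy": 0,"dz": -50,"wx": 0,"wy": 0,"wz": 0},{"jaw": -1,"dx": -25,"dy": 0,"dz": -50,"wx": 0,"wy": 0,"wz": 0},{"jaw": -1,"dx": -25,"dy": 0,"dz": -50,"wx": 0,"wy": 0,"wz": 0},{"jaw": -1,"dx": -25,"dy": 0,"dz": -48,"wx": 0,"wy": 0,"wz": 0},{"jaw": -1,"dx": -19,"dy": 0,"dz": -35,"wx": 0,"wy": 0,"wz": 0}], newtons=40)

```text
clock: 1.8
tool_pos: [0.617, 0.0036, 0.25]
eef_rot: [-1.387, -0.876, 0.876]
ft_force: [-0.1, 0.3, 0.8]
grip_width: 0.0002
```

Request:
move_arm(rows=[{"jaw": -1,"dx": 0,"dy": 20,"dz": 0,"wx": 0,"wy": -9,"wz": 0},{"jaw": -1,"dx": 0,"dy": 30,"dz": 0,"wx": 0,"wy": -9,"wz": 0},{"jaw": -1,"dx": 0,"dy": 30,"dz": 0,"wx": 0,"wy": -9,"wz": 0},{"jaw": -1,"dx": 0,"dy": 20,"dz": 0,"wx": 0,"wy": -10,"wz": 0},{"jaw": -1,"dx": 0,"dy": 0,"dz": 0,"wx": 0,"wy": 0,"wz": 0}])

```text
clock: 2.42
tool_pos: [0.6144, 0.0058, 0.1485]
eef_rot: [-1.104, -1.353, 1.357]
ft_force: [0.7, 0.3, 0.5]
grip_width: -0.0001
```

```bash
python3 st.py; python3 - <<'E'
from h import *
for n in("top","side"): 
  i=capture(n)["color"][:,:,::-1]
  i=i[165:285,195:345] if n=="top" else i[120:260,200:340]
  cv2.imwrite(f"pics/{n}2.png",cv2.resize(i,None,fx=4,fy=4,interpolation=cv2.INTER_CUBIC))
E
```

```text
2.425 [0.61438837 0.00581822 0.14848383] [0.69587171 0.29125309 0.45064152] -8.763199180218956e-05
[[-1.995e-01 -3.900e-03 -9.799e-01]
 [ 9.799e-01  4.000e-04 -1.995e-01]
 [ 1.200e-03 -1.000e+00  3.700e-03]]
chest xy mm [ 25.63923631 -53.00747624]
```

View pics/side2.png

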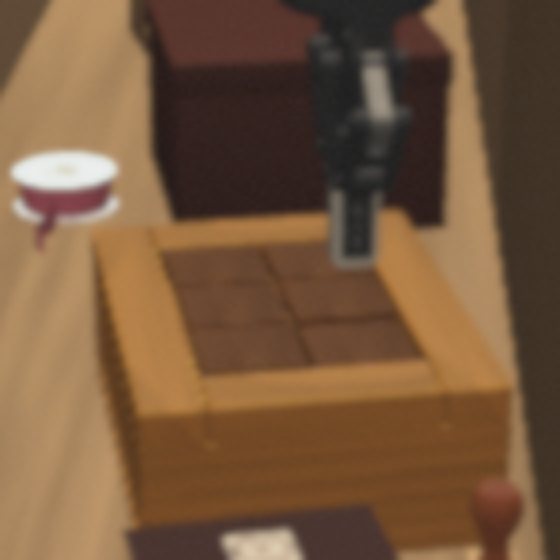

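The closed fingertips are over the back-right square, which I suspect because its groove looks darker in the side view. I'll feel down slowly there.

Request:
move_arm(rows=[{"jaw": -1,"dx": 0,"dy": 15,"dz": 0,"wx": 0,"wy": 0,"wz": 0},{"jaw": -1,"dx": 0,"dy": 15,"dz": 0,"wx": 0,"wy": 0,"wz": 0},{"jaw": -1,"dx": 0,"dy": 5,"dz": 0,"wx": 0,"wy": 0,"wz": 0},{"jaw": -1,"dx": 0,"dy": 0,"dz": 0,"wx": 0,"wy": 0,"wz": 0}])

```text
clock: 3.02
tool_pos: [0.6154, 0.0058, 0.1146]
eef_rot: [-1.105, -1.356, 1.357]
ft_force: [-0.5, 0.3, -0.1]
grip_width: -0.0002
```

Request:
move_arm(rows=[{"jaw": -1,"dx": 0,"dy": 1,"dz": 0,"wx": 0,"wy": 0,"wz": 0},{"jaw": -1,"dx": 0,"dy": 1,"dz": 0,"wx": 0,"wy": 0,"wz": 0},{"jaw": -1,"dx": 0,"dy": 1,"dz": 0,"wx": 0,"wy": 0,"wz": 0},{"jaw": -1,"dx": 0,"dy": 1,"dz": 0,"wx": 0,"wy": 0,"wz": 0}])

```text
clock: 3.52
tool_pos: [0.6159, 0.0057, 0.1114]
eef_rot: [-1.106, -1.357, 1.357]
ft_force: [0.1, 0.1, 0.6]
grip_width: 0.0003
```

Request:
move_arm(rows=[{"jaw": -1,"dx": 0,"dy": 0.5,"dz": 0,"wx": 0,"wy": 0,"wz": 0},{"jaw": -1,"dx": 0,"dy": 0.5,"dz": 0,"wx": 0,"wy": 0,"wz": 0}])

```text
clock: 3.78
tool_pos: [0.6158, 0.0057, 0.1103]
eef_rot: [-1.106, -1.357, 1.357]
ft_force: [-0.1, 0.8, 0.0]
grip_width: 0.0002
```

Request:
move_arm(rows=[{"jaw": -1,"dx": 0,"dy": 0.5,"dz": 0,"wx": 0,"wy": 0,"wz": 0},{"jaw": -1,"dx": 0,"dy": 0.5,"dz": 0,"wx": 0,"wy": 0,"wz": 0},{"jaw": -1,"dx": 0,"dy": 0,"dz": 0,"wx": 0,"wy": 0,"wz": 0}])

```text
clock: 4.15
tool_pos: [0.6158, 0.0057, 0.1092]
eef_rot: [-1.106, -1.357, 1.357]
ft_force: [0.5, 0.4, 0.7]
grip_width: -0.0002
```

Request:
move_arm(rows=[{"jaw": -1,"dx": 0,"dy": 0.5,"dz": 0,"wx": 0,"wy": 0,"wz": 0},{"jaw": -1,"dx": 0,"dy": 0.5,"dz": 0,"wx": 0,"wy": 0,"wz": 0},{"jaw": -1,"dx": 0,"dy": 0,"dz": 0,"wx": 0,"wy": 0,"wz": 0}])

```text
clock: 4.53
tool_pos: [0.6158, 0.0057, 0.1082]
eef_rot: [-1.106, -1.357, 1.357]
ft_force: [-0.4, 0.2, -0.1]
grip_width: 0.0002
```

Request:
move_arm(rows=[{"jaw": -1,"dx": 0,"dy": 0.5,"dz": 0,"wx": 0,"wy": 0,"wz": 0},{"jaw": -1,"dx": 0,"dy": 0.5,"dz": 0,"wx": 0,"wy": 0,"wz": 0},{"jaw": -1,"dx": 0,"dy": 0,"dz": 0,"wx": 0,"wy": 0,"wz": 0}])

```text
clock: 4.9
tool_pos: [0.6158, 0.0057, 0.1072]
eef_rot: [-1.106, -1.357, 1.357]
ft_force: [-1.5, 0.1, -0.7]
grip_width: 0.0001
```

Request:
move_arm(rows=[{"jaw": -1,"dx": 0,"dy": 0.5,"dz": 0,"wx": 0,"wy": 0,"wz": 0},{"jaw": -1,"dx": 0,"dy": 0.5,"dz": 0,"wx": 0,"wy": 0,"wz": 0},{"jaw": -1,"dx": 0,"dy": 0,"dz": 0,"wx": 0,"wy": 0,"wz": 0}])

```text
clock: 5.28
tool_pos: [0.6159, 0.0057, 0.1065]
eef_rot: [-1.106, -1.357, 1.357]
ft_force: [-1.1, 0.9, 1.7]
grip_width: 0.0003
```

Contact came at TCP z ≈ 0.1065, so the tips are about 2.5 mm below the lid. That matches the catch. I'll press a little more and see whether it gives at about 3 N.

Request:
move_arm(rows=[{"jaw": -1,"dx": 0,"dy": 0.5,"dz": 0,"wx": 0,"wy": 0,"wz": 0},{"jaw": -1,"dx": 0,"dy": 0.5,"dz": 0,"wx": 0,"wy": 0,"wz": 0},{"jaw": -1,"dx": 0,"dy": 0,"dz": 0,"wx": 0,"wy": 0,"wz": 0}])

```text
clock: 5.65
tool_pos: [0.6159, 0.0057, 0.1053]
eef_rot: [-1.106, -1.357, 1.357]
ft_force: [-1.3, 0.2, 2.9]
grip_width: -0.0
```

Request:
move_arm(rows=[{"jaw": -1,"dx": 0,"dy": 0.5,"dz": 0,"wx": 0,"wy": 0,"wz": 0},{"jaw": -1,"dx": 0,"dy": 0.5,"dz": 0,"wx": 0,"wy": 0,"wz": 0},{"jaw": -1,"dx": 0,"dy": 0,"dz": 0,"wx": 0,"wy": 0,"wz": 0}])

```text
clock: 6.02
tool_pos: [0.6159, 0.0057, 0.1042]
eef_rot: [-1.106, -1.357, 1.357]
ft_force: [-0.7, 0.0, 3.1]
grip_width: -0.0002
```

It gives at about 3 N, so this is the catch. I'll press it home, with the stop expected near TCP z ≈ 0.0985.

Request:
move_arm(rows=[{"jaw": -1,"dx": 0,"dy": 0.5,"dz": 0,"wx": 0,"wy": 0,"wz": 0},{"jaw": -1,"dx": 0,"dy": 0.5,"dz": 0,"wx": 0,"wy": 0,"wz": 0},{"jaw": -1,"dx": 0,"dy": 0.5,"dz": 0,"wx": 0,"wy": 0,"wz": 0},{"jaw": -1,"dx": 0,"dy": 0.5,"dz": 0,"wx": 0,"wy": 0,"wz": 0},{"jaw": -1,"dx": 0,"dy": 0.5,"dz": 0,"wx": 0,"wy": 0,"wz": 0},{"jaw": -1,"dx": 0,"dy": 0.5,"dz": 0,"wx": 0,"wy": 0,"wz": 0},{"jaw": -1,"dx": 0,"dy": 0.5,"dz": 0,"wx": 0,"wy": 0,"wz": 0},{"jaw": -1,"dx": 0,"dy": 0.5,"dz": 0,"wx": 0,"wy": 0,"wz": 0},{"jaw": -1,"dx": 0,"dy": 0.5,"dz": 0,"wx": 0,"wy": 0,"wz": 0},{"jaw": -1,"dx": 0,"dy": 0,"dz": 0,"wx": 0,"wy": 0,"wz": 0}])

```text
clock: 7.28
tool_pos: [0.6159, 0.0057, 0.0997]
eef_rot: [-1.106, -1.357, 1.357]
ft_force: [0.6, -0.7, 2.4]
grip_width: 0.0003
```

Request:
move_arm(rows=[{"jaw": -1,"dx": 0,"dy": 0.5,"dz": 0,"wx": 0,"wy": 0,"wz": 0},{"jaw": -1,"dx": 0,"dy": 0.5,"dz": 0,"wx": 0,"wy": 0,"wz": 0},{"jaw": -1,"dx": 0,"dy": 0,"dz": 0,"wx": 0,"wy": 0,"wz": 0}])

```text
clock: 7.65
tool_pos: [0.6159, 0.0057, 0.0987]
eef_rot: [-1.106, -1.357, 1.357]
ft_force: [-0.2, -0.1, 3.0]
grip_width: -0.0001
```

Request:
move_arm(rows=[{"jaw": -1,"dx": 0,"dy": 0.5,"dz": 0,"wx": 0,"wy": 0,"wz": 0},{"jaw": -1,"dx": 0,"dy": 0,"dz": 0,"wx": 0,"wy": 0,"wz": 0}])

```text
clock: 7.9
tool_pos: [0.6159, 0.0057, 0.0986]
eef_rot: [-1.106, -1.357, 1.357]
ft_force: [-1.2, -0.1, 5.4]
grip_width: -0.0001
```

The stop shows: z is stuck at 0.0986 and the force is rising. I'll press a touch more to be sure.

Request:
move_arm(rows=[{"jaw": -1,"dx": 0,"dy": 0.5,"dz": 0,"wx": 0,"wy": 0,"wz": 0},{"jaw": -1,"dx": 0,"dy": 0.5,"dz": 0,"wx": 0,"wy": 0,"wz": 0},{"jaw": -1,"dx": 0,"dy": 0,"dz": 0,"wx": 0,"wy": 0,"wz": 0}])

```text
clock: 8.28
tool_pos: [0.6159, 0.0057, 0.0985]
eef_rot: [-1.107, -1.358, 1.357]
ft_force: [-3.5, -0.2, 11.8]
grip_width: 0.0002
```

It's firmly at the stop: 11.8 N with no further travel. Now I'll lift straight up and look.

Request:
move_arm(rows=[{"jaw": -1,"dx": 0,"dy": -3,"dz": 0,"wx": 0,"wy": 0,"wz": 0},{"jaw": -1,"dx": 0,"dy": -10,"dz": 0,"wx": 0,"wy": 0,"wz": 0},{"jaw": -1,"dx": 0,"dy": -30,"dz": 0,"wx": 0,"wy": 0,"wz": 0},{"jaw": -1,"dx": 0,"dy": -40,"dz": 0,"wx": 0,"wy": 0,"wz": 0},{"jaw": -1,"dx": 0,"dy": -40,"dz": 0,"wx": 0,"wy": 0,"wz": 0},{"jaw": -1,"dx": 0,"dy": -25,"dz": 0,"wx": 0,"wy": 0,"wz": 0},{"jaw": -1,"dx": 40,"dy": 0,"dz": 20,"wx": 0,"wy": 0,"wz": 0},{"jaw": -1,"dx": 60,"dy": 0,"dz": 0,"wx": 0,"wy": 0,"wz": 0},{"jaw": -1,"dx": 60,"dy": 0,"dz": 0,"wx": 0,"wy": 0,"wz": 0},{"jaw": -1,"dx": 40,"dy": 0,"dz": 0,"wx": 0,"wy": 0,"wz": 0},{"jaw": -1,"dx": 0,"dy": 0,"dz": 0,"wx": 0,"wy": 0,"wz": 0},{"jaw": -1,"dx": 0,"dy": 0,"dz": 0,"wx": 0,"wy": 0,"wz": 0}])

```text
clock: 9.78
tool_pos: [0.556, 0.1973, 0.2453]
eef_rot: [-1.107, -1.357, 1.358]
ft_force: [-0.9, -0.8, -0.7]
grip_width: 0.0001
```

```bash
python3 - <<'E'
from h import *
ims=[capture(n)["color"][:,:,::-1] for n in("top","side")]
cv2.imwrite("pics/end.png",np.vstack([cv2.resize(ims[0][160:290,150:390],None,fx=3,fy=3),cv2.resize(ims[1][150:280,180:420][:, :],None,fx=1.5,fy=1.5).__class__(0) if 0 else cv2.resize(ims[1][155:225,200:440],None,fx=3,fy=3)]))
cv2.imwrite("pics/endside.png",ims[1]); 
s=sense(); print(s["tool_pos"],s["ft_force"])
E
```

```text
[0.5562516  0.19650746 0.24529223] [ 0.48023024  0.01399941 -0.09266743]
```

View pics/end.png

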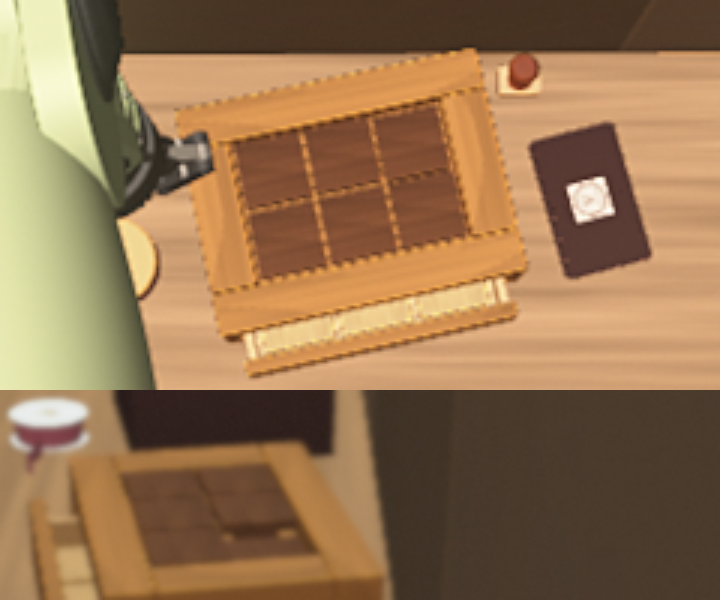

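View pics/endside.png

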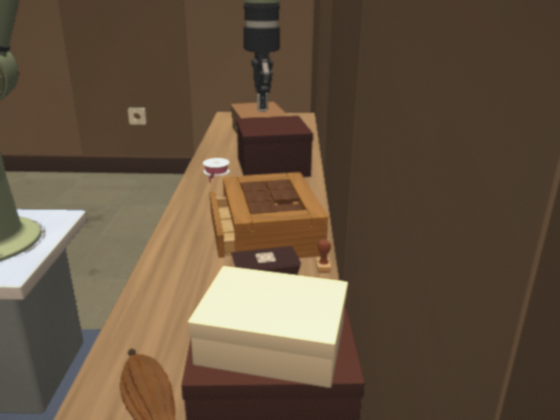

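The top view shows the drawer standing out, its front edge running from about (250,372) to (515,315) in the enlargement. The back-right square is sunk, and the stamp and box are where they were. The arm is clear of everything, so I'm handing in.

```bash
python3 -c "
from workcell import sign_off
print(sign_off())"
```

```text
the job is handed in; nothing more can be done
None
```

The drawer is out, the catch is pressed fully home, and I have handed the job in at about 10 s on the clock.

- **Finding the catch:** I felt only one square, the back-right one (x = +27, y = -54 mm). I chose it because the groove beside it looked darker in the side view. The fingertips met it about 2.5 mm below the lid, and it gave at about 3 N, so I did not feel the other five.
- **Pressing it home:** it went down about 8 mm to a firm stop, where the force rose to 11.8 N with no further travel.
- **Last checks:** after I lifted clear, the pictures showed the drawer standing out at the front and that square sunk. The wrist force read about zero, within its noise. The stamp and small box were where they had been. The tin was half hidden behind the arm in the last top view, but the arm never came near it.
- **Failed or disagreed:**
  - My first two move calls were refused because their rows left out some keys, and nothing moved.
  - The chest position from the side camera differed by about 5–12 mm from the top camera's. I used the top one, and the contact confirmed it was good enough.

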